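Tilt the spot tile out of its bin and stand it for reading

ROBOT

A 6-joint arm with a two-finger parallel gripper is mounted at the origin on a cart in front of the work surface, level with it; the furniture and walls round the work are solid. World frame = base frame: x ahead of the robot, y to its left, z up, the work surface at z = 0. Lengths are in m, angles in rad, forces in N, time in s.
With the tool pointing down it reaches from about 0.25 to 0.8 m from the base axis. Payload 8.5 kg.
Tool frame: the origin (TCP) lies midway between the tips of the shut fingers; the grasp point (between the pads) lies 19 mm behind it; x points along the fingers, z is the direction in which the jaws open and shut, and the axes are right-handed (so a half turn about x gives the same grasp; the last joint's range is limited). The gripper opens to 85 mm and grips with 20 to 120 N. Pads are 22 mm wide; open, the fingers measure 114 mm over their backs; the gripper's body (76 mm by 85 mm) begins 54 mm behind the grasp point. The pads swing forward as they close: fully open they stand 13 mm farther back than shut.
Start: joints at [1.312, 0.238, -0.013, 1.319, 0, 1.571], TCP at [0.134, 0.507, 0.231] pointing down, gripper open.
Joint ranges: [-2.66, 2.66], [-1.03, 1.9], [-1.14, 1.46], [-1.82, 2.27], [-1.45, 1.34], [-3.14, 3.14]. Speed limits (rad/s): [2.22, 2.22, 2.79, 3.14, 3.14, 3.14].

INTERFACE

Orientations are given as a unit quaternion [x, y, z, w].
In Python, from cell import r gives the robot as it stands.
- The arm moves only by the tool arm_command, never from a script. Its argument "plan" is text: rows parted by semicolons, each of 5 numbers parted by spaces: the closure, from 0 (fully open) to 1 (shut), then the shift along the tool's x, y, z in m, then the turn about the tool's x in rad. In form: hand dx dy dz turn; .... A call has exactly 8 rows; each row shifts and turns the commanded pose from where the row before left it, along the tool's axes as they then stand; what a row does not reach is not made up. A row lasts 1/10 s, in which the tool goes at most 50 mm and 8.59 degrees, less where a joint would pass 70% of its speed; a pose out of reach is approached as far as the arm can. A call is refused whole if a number of a shift passes 0.05 or a number of a turn 0.15, either way. A call with a gripper value outside its range is refused whole. The fingers move at their own pace and stop on an object; the grip force is fixed at half the most. Time passes only in rows, so rows that do not move let the fingers close, or fill a call up. It gives the time, the measured TCP pose, the force and the opening at its end, in the units of the state.
- r.read_state(): the state, without advancing time (a new reading comes with each control period).
- r.capture(name): name is "scene" or "top" or "wrist"; returns the picture (480x640x3 uint8, red, green, blue); there is no depth.
- r.get_calibration(name): a dict with "fov_y" (degrees; the focal length in pixels is half the picture's height over the tangent of half this angle, whatever the lens; pixels are square), "cx", "cy" (the principal point, pixels), "k1" (the pictures are not rectified: a ray, as slopes to the right and down, at radius r is drawn at 1 + k1 r^2 times it, then the intrinsics apply), "camera_from_world" (4x4, takes a point from world to camera coordinates). Camera axes: x right, y up, looking along -z (the intrinsics and any distortion apply to the point x, -y, -z); pixel columns grow to the right and rows downward; lengths in m; the calibration is good to about 2 mm. A picture is of the moment at which its call begins: read the wrist's pose just before it. get_calibration takes no time and is no camera call; for the wrist camera it gives the pose at the moment of the call.
- r.close_job(): hands the job in, once; it reports no verdict.
Trained networks look in the newest picture that a camera, given by its name, has taken for a name from the list of things; names that differ only in an ending like _2 or _b are one class to them, and where a whole thing is asked for, a point or a joint stands for the part that bears it (a point fixed in the world has none). Each returns a list of dicts, best first, with "confidence" (0 to 1); they miss things now and then, are a little off and sometimes report something else, mostly with a low value. They report only what shows in the picture. A call takes as long as a camera call. They do not tell look-alikes from the thing itself.
- r.trace(camera, query): "mask" (480x640 bool, what is visible of it).
- r.tip_of(camera, query): "position" ([x, y, z] in m, in the coordinates of the camera as it stood for that picture, good to about 4 mm: a listed point, or the origin of a listed thing).
The state is a dict: "t": time; "joint_positions": joint angles; "joint_velocities": joint speeds; "joint_efforts": joint torques, N m; "position": TCP position; "eef_rot": TCP orientation; "ft_force": force on the tool from outside, world axes, zero at the start; "moment": the same for the moment, N m; "grip_width": opening from 0.0 (shut) to 1.0 (fully open).
Only numpy, scipy, OpenCV 4.12 (cv2) and the standard library are available. Lean on these libraries where they do the work, as an engineer would, in place of code of your own. Each camera call takes 0.05 s, during which the arm holds its last target.

TASK

Take the white spot tile out of the blue bin: raise the end with the orange grip so the tile tilts, and draw its other end out from under the steel keeper. Then lay the tile wells up on the sloping reading stand, squarely and centred across it, with the end away from the grip resting against the stand's ledge, and let go. Leave the vial, bottle, slide pack and petri dish beside the work where they are.

Things in the scene. Friction and masses are not known exactly. Their poses are not given: they have to be found in the camera images.
- bin: Open blue steel storage bin fixed to the table, outside 134 (x) x 92 (y) x 50 mm high, inside 126 x 84 mm; walls and floor 4 mm thick (the wall at the -x end, under the keeper, is only 40 mm high). Origin: centre of its underside; its x axis points from the keeper end to the end where the tile's orange grip lies.
- bin_keeper (a point): Middle of the free lower edge of the bin's keeper: a bare steel plate 4 mm thick, full width, that reaches 26 mm in from the inner face of the bin's -x end. Its underside is 32 mm above the inner floor, its top 40 mm above the table. It covers the plain end of the tile and stops the tile from being lifted out level. Axes as the bin's.
- tile_grip (a point): Centre of the orange grip block on the white spot tile: 26 (along tile x) x 12 (along tile y) x 28 mm high, standing on the tile's top face. This point is 14 mm above the top face and 42 mm from the tile's middle towards its +x end. Axes are the tile's. Grasp it across the 12 mm (tile y); 30 mm or more is free on each side down to the tile's top face.
- tile_centre (a point): Middle of the loose white spot tile with 12 round grey wells, half-way through its thickness. The tile is 120 (x) x 76 (y) x 6 mm, 0.08 to 0.17 kg. Axes: x along its length from the plain end to the grip end, z out of the wells' face. It starts flat on the bin's floor, wells up, within 3 mm of the middle and nearly along the bin's axes, plain end under the keeper.
- tile_low_edge (a point): Middle of the lower edge of the tile's plain end (the end away from the grip), on the underside; 60 mm along tile -x from the middle.
- stand_seat (a point): Where the middle of the tile's underside belongs on the stand, on its sloping surface; a tile laid here along these axes has its plain end against the ledge. Axes: x up the slope (20 degrees), y across, z out of the slope. The ledge's inner face is 60 mm down the slope (-x), the panel's upper end 85 mm up it. Friction keeps a released tile from sliding on the slope.
- stand: Reading stand fixed to the table: a dark flat steel panel 150 mm up the slope x 112 mm wide, sloping at 20 degrees, its low end towards the robot, with an aluminium ledge 12 mm high across the low end. Origin: on the table under its middle; the panel's surface there is 42 mm up.
- antigen_vial_c (a point): Bystander: small white vial with green cap, 19 mm wide, 46 mm high; point at its centre.
- control_latex_c (a point): Bystander: small white bottle with white cap, 24 mm wide, 59 mm high; point at its centre.
- slide_pack_c (a point): Bystander: red and white carton, 28 x 80 x 27 mm; point at its centre.
- petri_2_c (a point): Bystander: petri dish 62 mm wide, 16 mm high; point at its centre.
- tile: The same tile; origin at the middle of its underside, 3 mm below tile_centre; axes as for tile_grip.
There are look-alikes about, which are no part of the job. There is more than one size of the tile; the job needs the largest.

How it is judged:
By the outcome, as a careful person would: the job done as asked, in the order asked, and still so for the second after the job is handed in, with the robot touching nothing.
It also fails if it takes over 42 s, if anything falls off the work surface, if the arm or the gripper's body presses on something with over 40 N, if the wrist force passes 120 N, or if a joint passes its speed limit or range.

## Working session

There is one attempt and no reset: what is moved stays moved. The work goes in short steps, Python scripts to look and compute and a tool call to move; the robot and the scene stay as the last step left them, time stands still between calls to the robot, and variables do not carry over. Pictures are saved under pics/ and viewed, and the job is handed in when it is done.

Besides the shell and the picture viewer there is one more tool, called after "Call:" by a JSON object that holds its "api" and its "payload". arm_command: Moves the arm, as the interface text tells. Its arguments: {"type":"object","properties":{"plan":{"type":"string"}},"required":["plan"]}

```bash
ls; mkdir -p pics
cat > h.py <<'E'
import numpy as np, cv2
from cell import r
from scipy.spatial.transform import Rotation as R
def cap(n,f):
    im=r.capture(n); cv2.imwrite('pics/'+f,im[:,:,::-1]); return im
def w(cam,p):
    T=np.linalg.inv(np.array(r.get_calibration(cam)["camera_from_world"])); return (T@np.append(p,1))[:3]
def proj(cam,p):
    c=r.get_calibration(cam); q=np.array(c["camera_from_world"])@np.append(p,1)
    f=240/np.tan(np.radians(c["fov_y"])/2); u=np.array([q[0]/-q[2],-q[1]/-q[2]]); u=u*(1+c["k1"]*(u@u))
    return np.array([c["cx"],c["cy"]])+f*u
def unproj(cam,px,z):
    c=r.get_calibration(cam); f=240/np.tan(np.radians(c["fov_y"])/2)
    d=(np.array(px,float)-[c["cx"],c["cy"]])/f; u=d.copy()
    for _ in range(20): u=d/(1+c["k1"]*(u@u))
    T=np.linalg.inv(np.array(c["camera_from_world"])); o=T[:3,3]; v=T[:3,:3]@np.array([u[0],-u[1],-1])
    return o+v*(z-o[2])/v[2]
E
python3 - <<'E'
from h import *
np.set_printoptions(precision=4,suppress=True)
cap('scene','s0.png');cap('top','t0.png')
print(r.read_state())
for cam in('top','scene'):
  for q in ['tile_grip','bin','stand_seat','tile_centre','bin_keeper']:
    for d in r.tip_of(cam,q)[:4]: print(cam,q,round(d['confidence'],2),w(cam,d['position']),proj(cam,w(cam,d['position'])))
E
```

```text
pics
{'t': 0.1, 'joint_positions': array([ 1.312 ,  0.2387, -0.0141,  1.3192, -0.    ,  1.5708]), 'joint_velocities': array([-0.0002, -0.0018,  0.0021, -0.0021,  0.0009, -0.001 ]), 'joint_efforts': array([  0.0009, -53.9722,  34.6999,   0.0135,   0.0001,   0.    ]), 'position': array([0.1343, 0.5072, 0.2308]), 'eef_rot': array([-0.4316,  0.5607,  0.431 ,  0.56  ]), 'ft_force': array([0.1523, 0.3925, 0.1657]), 'moment': array([ 0.0199, -0.0127, -0.0344]), 'grip_width': 1.0014165363489314}
top tile_grip 0.87 [ 0.4988 -0.2934  0.013 ] [473.9841 272.9961]
top tile_grip 0.85 [ 0.5356 -0.0314  0.0174] [326.3226 249.6408]
top tile_grip 0.77 [ 0.555  -0.178   0.0227] [410.1569 239.634 ]
top stand_seat 0.64 [0.5224 0.2123 0.0364] [185.9618 252.8011]
top tile_centre 0.92 [ 0.5131 -0.1684  0.0045] [403.4811 264.6055]
top tile_centre 0.85 [ 0.4796 -0.3124 -0.0002] [482.74   284.5847]
top tile_centre 0.85 [ 0.5083 -0.0279  0.0013] [324.0623 266.2639]
top tile_centre 0.33 [ 0.7207 -0.0566  0.0337] [342.2329 145.9668]
top bin_keeper 0.96 [ 0.4755 -0.1603  0.039 ] [401.3702 283.782 ]
top bin_keeper 0.31 [ 0.5097 -0.1724  0.0023] [405.5347 266.6946]
scene tile_grip 0.97 [ 0.5369 -0.0267  0.0168] [297.7086 261.1257]
scene tile_grip 0.67 [ 0.5567 -0.1861  0.0233] [390.8381 276.3845]
scene tile_grip 0.66 [ 0.5131 -0.1737  0.0062] [371.9349 297.5641]
scene tile_grip 0.56 [ 0.5033 -0.2917  0.0117] [445.249  320.4822]
scene bin 0.79 [ 0.5156 -0.1732 -0.0008] [372.1418 300.3057]
scene bin 0.46 [0.6807 0.1294 0.0099] [268.7951 212.3404]
scene stand_seat 0.59 [0.528  0.2147 0.0373] [184.8476 222.4724]
scene tile_centre 0.84 [ 0.5078 -0.0257  0.0005] [288.4985 277.5556]
scene tile_centre 0.73 [ 0.5182 -0.169   0.0043] [370.4463 296.0251]
scene tile_centre 0.7 [ 0.4796 -0.3124  0.0055] [454.1649 337.8845]
```

View pics/s0.png

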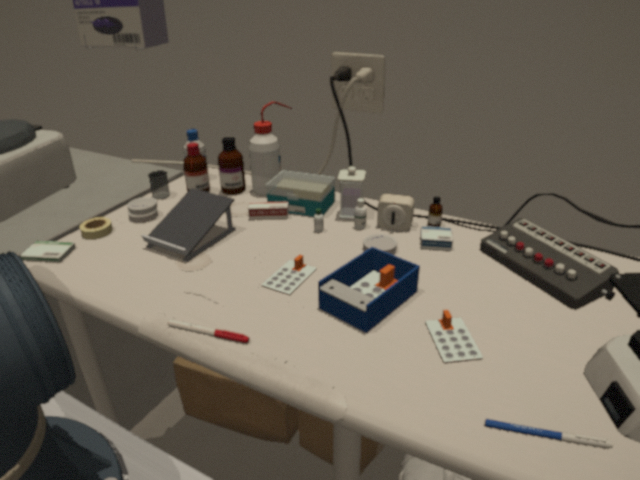

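View pics/t0.png

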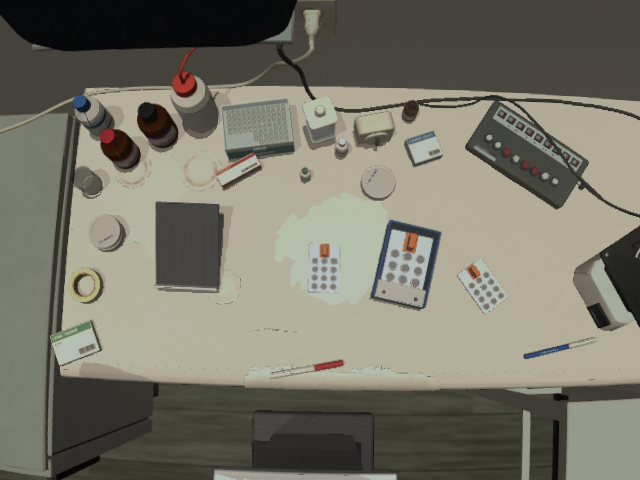

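Run:
```python
import cv2
im=cv2.imread('pics/t0.png'); cv2.imwrite('pics/t0c.png',cv2.resize(im[210:330,350:510],(800,600),interpolation=cv2.INTER_CUBIC))
cv2.imwrite('pics/t0d.png',cv2.resize(im[190:310,110:270],(800,600),interpolation=cv2.INTER_CUBIC))
```

```text
(no output)
```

View pics/t0c.png

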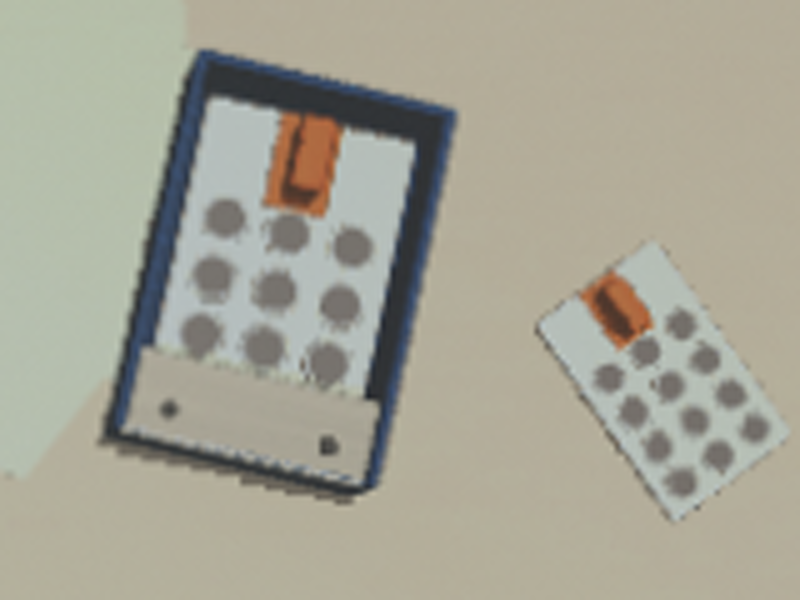

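View pics/t0d.png

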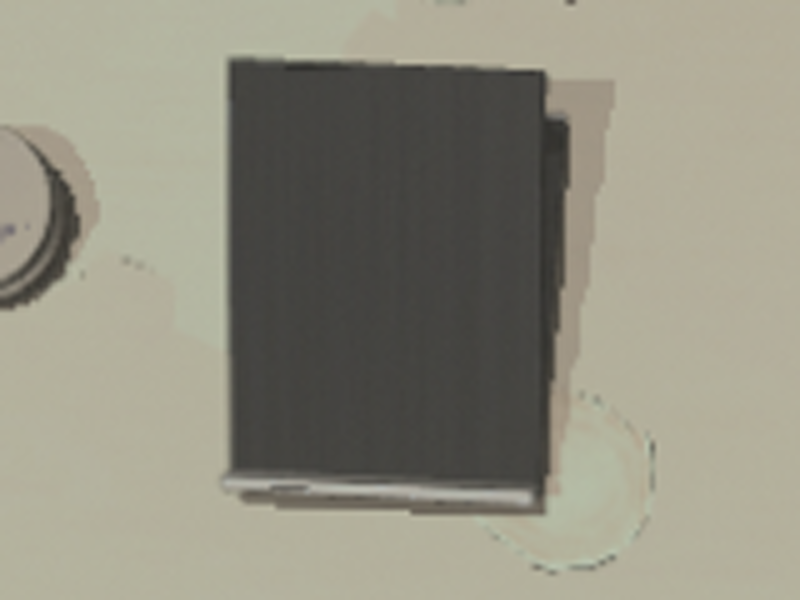

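Look-alikes (top image): tile in bin at (405,262) with its grip at (410,243), small loose tile at (324,266), and small loose tile at (482,285). The close crop shows that the one in the blue bin is the largest and lies under the keeper, so I choose it. The dark stand is at (188,246).

```bash
cat >> h.py <<'E'
np.set_printoptions(precision=4,suppress=True)
def plan(target,yaw):
    """target TCP xyz; yaw = direction (rad) of tile x; wants tool z = +-tile y, tool x down. prints tool frame deltas"""
    s=r.read_state(); M=R.from_quat(s['eef_rot']).as_matrix(); 
    d=M.T@(np.array(target)-s['position'])
    ty=np.array([-np.sin(yaw),np.cos(yaw),0]); tz=M.T@ty; a=np.arctan2(-tz[1],tz[2]) # rot about x: z->( 0,-sin,cos)
    a=(a+np.pi/2)%np.pi-np.pi/2
    print('t',s['t'],'pos',s['position'],'j',s['joint_positions'],'F',s['ft_force'],'w',s['grip_width'])
    print('tool x,y,z cols\n',M); print('delta tool',d,'turn',a)
E
python3 - <<'E'
from h import *
cap('wrist','w0.png')
plan([0.525,-0.173,0.23],-0.288)
c=r.get_calibration('wrist'); print(np.linalg.inv(np.array(c['camera_from_world'])),c['fov_y'],c['k1'])
E
```

```text
t 0.65 pos [0.1344 0.5075 0.2313] j [ 1.312   0.2382 -0.0135  1.3192 -0.      1.5708] F [-0.0885 -0.1607 -0.3597] w 1.001980999947405
tool x,y,z cols
 [[ 0.     -0.9667  0.256 ]
 [-0.0001  0.256   0.9667]
 [-1.     -0.     -0.    ]]
delta tool [ 0.0013 -0.5518 -0.5578] turn 0.029164831887342313
[[ 0.2568 -0.9131 -0.3166  0.0516]
 [ 0.9665  0.2426  0.0842  0.5295]
 [-0.0001 -0.3277  0.9448  0.3733]
 [ 0.      0.      0.      1.    ]] 58.809206078185674 -0.03326457399375364
```

View pics/w0.png

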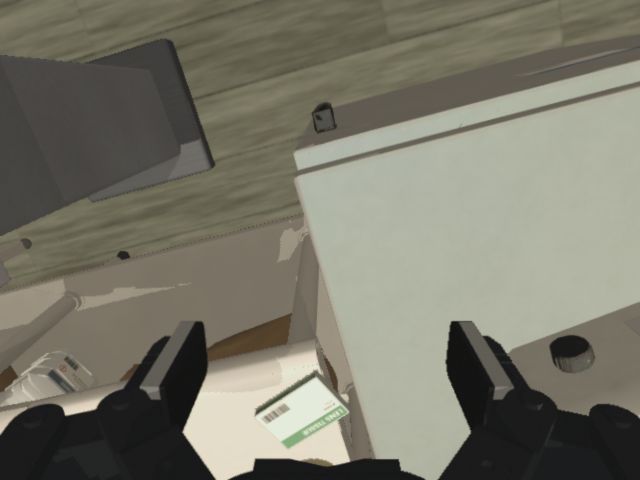

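Call:
{"api": "arm_command", "payload": {"plan": "0 0 -0.0354 -0.0346 0; 0 0 -0.0354 -0.0346 0; 0 0 -0.0354 -0.0346 0; 0 0 -0.0354 -0.0346 0; 0 0 -0.0354 -0.0346 0; 0 0 -0.0354 -0.0346 0; 0 0 -0.0354 -0.0346 0; 0 0 -0.0354 -0.0346 0"}}

```text
t: 1.45
position: [0.3379, 0.1656, 0.2317]
eef_rot: [-0.432, 0.56, 0.431, 0.561]
ft_force: [-0.6, 0.5, 0.9]
grip_width: 1.003
```

Call:
{"api": "arm_command", "payload": {"plan": "0 0 -0.0354 -0.0346 0; 0 0 -0.0354 -0.0346 0; 0 0 -0.0354 -0.0346 0; 0 0 -0.0354 -0.0346 0; 0.2 0 -0.0354 -0.0346 0; 0.4 0 -0.0354 -0.0346 0; 0.5 0 -0.0354 -0.0346 0; 0.57 0 -0.0354 -0.0346 0.029"}}

```text
t: 2.25
position: [0.5409, -0.1748, 0.2314]
eef_rot: [-0.423, 0.567, 0.423, 0.567]
ft_force: [0.8, 1.1, -0.0]
grip_width: 0.435
```

Run:
```python
from h import *
im=cap('wrist','w1.png')
for q in ['tile_grip','tile_centre','bin_keeper','bin']:
    for d in r.tip_of('wrist',q)[:3]: print(q,round(d['confidence'],2),w('wrist',d['position']),proj('wrist',w('wrist',d['position'])))
plan([0.555,-0.18,0.13],-0.288)
```

```text
tile_grip 0.84 [ 0.5381 -0.0306  0.0142] [494.5434 139.3852]
tile_grip 0.78 [ 0.5552 -0.1821  0.0214] [325.5917 211.6609]
tile_grip 0.62 [ 0.5032 -0.2897  0.0105] [189.5876 187.4936]
tile_centre 0.91 [ 0.4751 -0.3072  0.0009] [160.3319 163.3175]
tile_centre 0.84 [ 0.5151 -0.1723  0.0067] [320.8181 163.4207]
tile_centre 0.75 [ 0.505  -0.0304  0.0003] [479.1843 102.2958]
bin_keeper 0.83 [ 0.4723 -0.1569  0.03  ] [321.894  111.4065]
t 2.5 pos [ 0.5398 -0.1726  0.2309] j [-0.3096  0.3114  0.0879  1.3484  0.0001 -0.0212] F [-0.1059 -0.2042  0.3749] w 0.4316515372256364
tool x,y,z cols
 [[-0.0011 -0.9587  0.2844]
 [ 0.0005  0.2844  0.9587]
 [-1.      0.0012  0.0002]]
delta tool [ 0.1009 -0.0168 -0.0028] turn -0.0003792402694999808
```

View pics/w1.png

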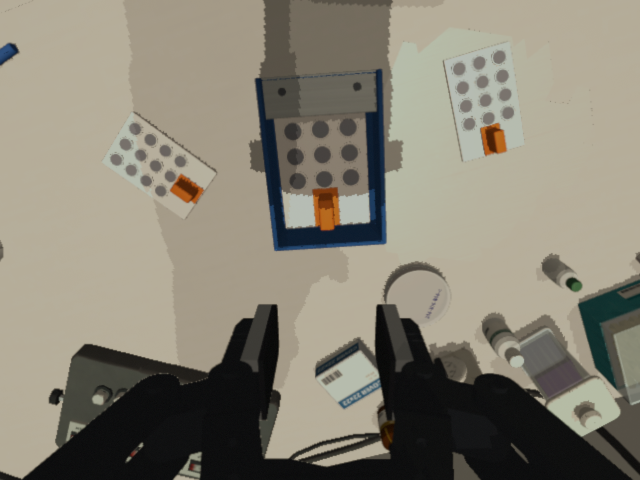

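The wrist picture shows the bin tile with its wells in columns around (295,156), (322,154) and (350,153), its grip at (326,208), and the keeper across (320,97). I'll measure yaw and position from the wells and the grip.

Run:
```python
from h import *
im=cv2.imread('pics/w1.png')
x0,y0=240,50
g=cv2.cvtColor(im,cv2.COLOR_BGR2GRAY).astype(np.uint8)
C=[(292,131),(295,156),(297,181),(320,129),(322,154),(324,180),(348,127),(350,153),(351,178)]
P=[]
for c in C:
    p=g[c[1]-11:c[1]+12,c[0]-11:c[0]+12]; t,m=cv2.threshold(p,0,1,cv2.THRESH_BINARY_INV+cv2.THRESH_OTSU)
    n,l,s,cc=cv2.connectedComponentsWithStats(m); k=l[11,11]; k=k if k else 1
    px=cc[k]+[c[0]-11,c[1]-11]; P.append(unproj('wrist',px,0.010)); 
P=np.array(P)[:,:2].reshape(3,3,2); print(P)
# affine fit col/row
vx=np.mean(P[:,2]-P[:,0],0); vy=np.mean(P[0]-P[2],0)*1
print('yaw x',np.arctan2(vx[1],vx[0]),np.linalg.norm(vx)/2,'yaw y',np.arctan2(vy[1],vy[0]),np.linalg.norm(vy)/2, 'mid col',P[1].mean(0))
hsv=cv2.cvtColor(im,cv2.COLOR_BGR2HSV); m=((hsv[...,0]<16)&(hsv[...,1]>170)&(hsv[...,2]>90)).astype(np.uint8)
s=np.zeros_like(m); s[185:240,300:350]=m[185:240,300:350]
ys,xs=np.nonzero(s); print('orange',xs.min(),xs.max(),ys.min(),ys.max())
def box(c,yaw,hx,hy,z):
    u=np.array([np.cos(yaw),np.sin(yaw)]);v=np.array([-u[1],u[0]])
    return np.array([proj('wrist',[*(np.array(c)+a*hx*u+b*hy*v),z]) for a,b in((1,1),(1,-1),(-1,-1),(-1,1))])
S=4
big=cv2.resize(im[y0:y0+210,x0:x0+160],None,fx=3.5,fy=2.85,interpolation=cv2.INTER_CUBIC) if 0 else cv2.resize(im[y0:y0+205,x0:x0+165],None,fx=2.9,fy=2.9,interpolation=cv2.INTER_CUBIC)
yaw=-0.288
u=np.array([np.cos(yaw),np.sin(yaw)]); g0=np.array([0.5555,-0.1815]); c0=g0-.042*u
b0=np.array([.512,-.1695])
for b,col in((box(c0,yaw,.06,.038,.010),(0,255,0)),(box(g0,yaw,.013,.006,.038),(255,255,0)),(box(g0,yaw,.013,.006,.010),(255,0,255)),(box(b0,yaw,.067,.046,.05),(0,255,255))):
    cv2.polylines(big,[np.int32(((b-[x0,y0]+.5)*2.9))],True,col,1)
cv2.imwrite('pics/w1o.png',big)
```

```text
[[[ 0.4809 -0.1849]
  [ 0.5014 -0.1894]
  [ 0.5218 -0.1939]]

 [[ 0.4843 -0.1618]
  [ 0.5063 -0.1667]
  [ 0.5296 -0.1716]]

 [[ 0.4905 -0.1396]
  [ 0.5112 -0.1442]
  [ 0.5318 -0.1486]]]
yaw x -0.21427390461619258 0.021744204967257014 yaw y -1.7840040202218659 0.02316619206633778 mid col [ 0.5067 -0.1667]
orange 313 339 188 229
```

View pics/w1o.png

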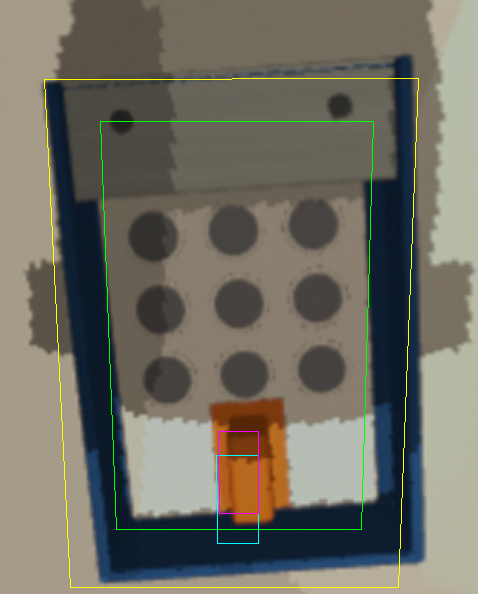

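```bash
cat > fit.py <<'E'
from h import *
im=cv2.imread('pics/w1.png'); x0,y0=240,50
cp=lambda a,b:(a/2.9+x0-.5,b/2.9+y0-.5)
A=unproj('wrist',cp(133,517),.010);B=unproj('wrist',cp(377,501),.010)
print('tile corners',A,B,np.linalg.norm(A-B))
d=(B-A)/np.linalg.norm(B-A); print('yaw from edge',np.arctan2(-d[0],d[1])) 
for z in(.038,.036): print('top far edge mid',unproj('wrist',cp(254,522),z))
L=[unproj('wrist',cp(*q),.05) for q in((101,580),(424,560),(410,56),(44,84))]
print('bin rim',L)
yaw=-0.213; u=np.array([np.cos(yaw),np.sin(yaw)]);v=np.array([-u[1],u[0]])
c1=((A+B)/2)[:2]-.060*u; b1=np.array((L[0]+L[1])/2)[:2]-.067*u
print('centre from edge',c1,'grip',c1+.042*u,'bin',b1)
def box(c,hx,hy,z):
    return np.array([proj('wrist',[*(np.array(c)+a*hx*u+b*hy*v),z]) for a,b in((1,1),(1,-1),(-1,-1),(-1,1))])
big=cv2.resize(im[y0:y0+205,x0:x0+165],None,fx=2.9,fy=2.9,interpolation=cv2.INTER_CUBIC)
g0=c1+.042*u
for b,col in((box(c1,.06,.038,.010),(0,255,0)),(box(g0,.013,.006,.038),(255,255,0)),(box(g0,.013,.006,.010),(255,0,255)),(box(b1,.067,.046,.05),(0,255,255))):
    cv2.polylines(big,[np.int32(((b-[x0,y0]+.5)*2.9))],True,col,1)
cv2.imwrite('pics/w1p.png',big)
E
python3 fit.py
```

```text
tile corners [ 0.5596 -0.2168  0.01  ] [ 0.5761 -0.1433  0.01  ] 0.0753783441382212
yaw from edge -0.2207116818329394
top far edge mid [ 0.563  -0.1789  0.038 ]
top far edge mid [ 0.5637 -0.1791  0.036 ]
bin rim [array([ 0.5634, -0.2237,  0.05  ]), array([ 0.5834, -0.1356,  0.05  ]), array([ 0.4551, -0.107 ,  0.05  ]), array([ 0.4356, -0.1951,  0.05  ])]
centre from edge [ 0.5092 -0.1674] grip [ 0.5503 -0.1762] bin [ 0.5079 -0.1655]
```

View pics/w1p.png

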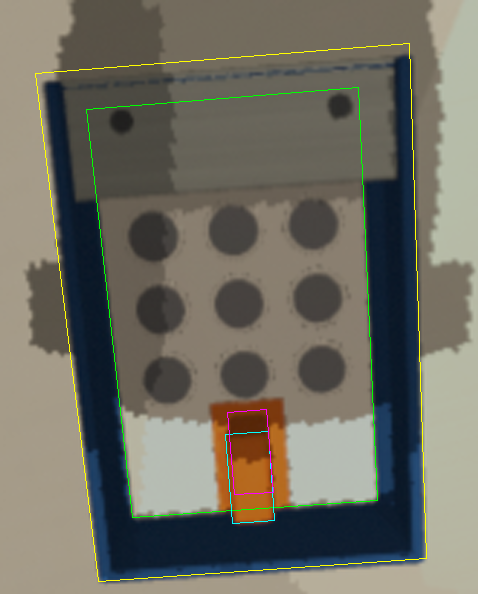

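Run:
```python
from h import *
print(unproj('top',(412.2,240),.038),unproj('scene',(387,272),.035))
plan([0.5512,-0.1770,0.10],-0.216)
```

```text
[ 0.5518 -0.1795  0.038 ] [ 0.5487 -0.1823  0.035 ]
t 2.5 pos [ 0.5398 -0.1726  0.2309] j [-0.3096  0.3114  0.0879  1.3484  0.0001 -0.0212] F [-0.1059 -0.2042  0.3749] w 0.4316515372256364
tool x,y,z cols
 [[-0.0011 -0.9587  0.2844]
 [ 0.0005  0.2844  0.9587]
 [-1.      0.0012  0.0002]]
delta tool [ 0.1309 -0.0123 -0.001 ] turn -0.07237918867795656
```

Call:
{"api": "arm_command", "payload": {"plan": "0.57 0.02 -0.012 -0.0015 0; 0.57 0.03 0 0 -0.0725; 0.57 0.04 0 0 0; 0.57 0.035 0 0 0; 0.57 0 0 0 0; 0.57 0 0 0 0; 0.57 0 0 0 0; 0.57 0 0 0 0"}}

```text
t: 3.3
position: [0.5525, -0.1776, 0.1085]
eef_rot: [-0.445, 0.55, 0.442, 0.551]
ft_force: [-0.6, 0.9, -0.1]
grip_width: 0.428
```

Run:
```python
from h import *
cap('wrist','w2.png');cap('scene','s2.png')
plan([0.5512,-0.1775,0.021],-0.216)
```

```text
t 3.4 pos [ 0.5521 -0.1777  0.1078] j [-0.3113  0.3948 -0.1109  1.0627 -0.0001 -0.0961] F [0.2644 0.95   0.7864] w 0.42902588130625013
tool x,y,z cols
 [[ 0.0023 -0.9769  0.2135]
 [-0.0009  0.2135  0.9769]
 [-1.     -0.0024 -0.0003]]
delta tool [0.0868 0.0011 0.    ] turn 0.0008164937275823014
```

View pics/w2.png

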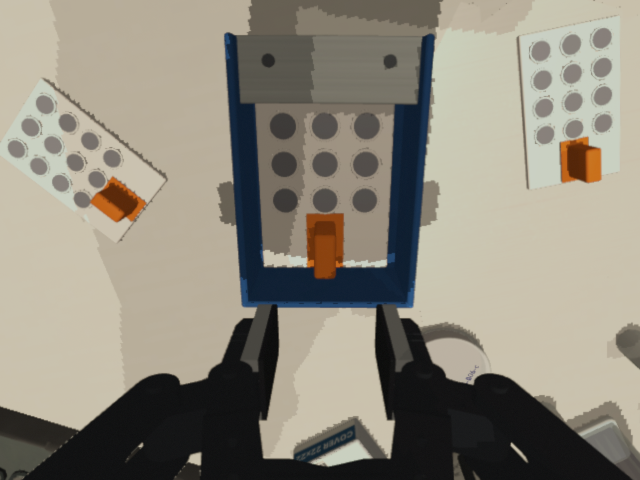

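Call:
{"api": "arm_command", "payload": {"plan": "0.65 0.022 0.001 0 0; 0.65 0.022 0 0 0; 0.65 0.022 0 0 0; 0.65 0.021 0 0 0; 0.65 0 0 0 0; 1 0 0 0 0; 1 0 0 0 0; 1 0 0 0 0"}}

```text
t: 4.2
position: [0.5512, -0.1776, 0.0206]
eef_rot: [-0.444, 0.55, 0.443, 0.551]
ft_force: [-1.0, -0.3, -0.6]
grip_width: 0.124
```

Call:
{"api": "arm_command", "payload": {"plan": "1 0 0 0 0; 1 0 0 0 0; 1 0 0 0 0; 1 0 0 0 0; 1 -0.005 0 0 0; 1 -0.005 0 0 0; 1 -0.005 0 0 0; 1 -0.005 0 0 0"}}

```text
t: 5.0
position: [0.5503, -0.1773, 0.0398]
eef_rot: [-0.443, 0.551, 0.443, 0.551]
ft_force: [0.2, -0.1, -2.2]
grip_width: 0.123
```

Run:
```python
from h import *
cap('wrist','w3.png')
plan([0.5512,-0.1775,0.041],-0.216)
```

```text
t 5.05 pos [ 0.5507 -0.1774  0.0406] j [-0.3116  0.4524 -0.2094  0.908  -0.0001 -0.0964] F [ 0.7094  0.9341 -0.6971] w 0.1252847698512929
tool x,y,z cols
 [[ 0.001  -0.9769  0.2136]
 [-0.0004  0.2136  0.9769]
 [-1.     -0.001  -0.0002]]
delta tool [-0.0004 -0.0005  0.    ] turn 0.000734659606077992
```

View pics/w3.png

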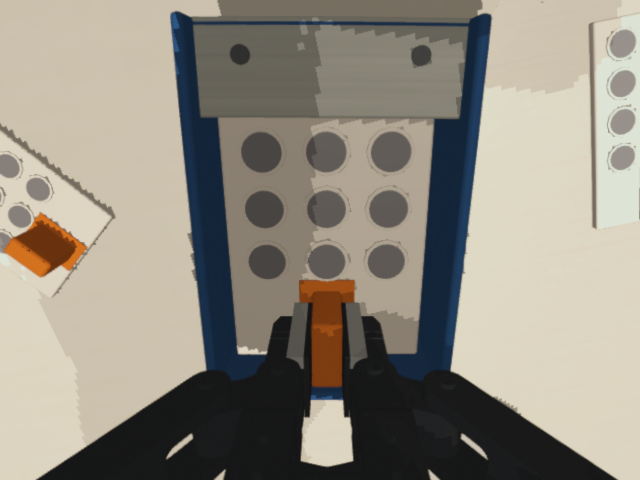

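Call:
{"api": "arm_command", "payload": {"plan": "1 -0.005 0 0 0; 1 -0.005 0 0 0; 1 -0.005 0 0 0; 1 -0.005 0 0 0; 1 -0.005 0 0 0; 1 -0.005 0 0 0; 1 -0.005 0 0 0; 1 0 0 0 0"}}

```text
t: 5.85
position: [0.5512, -0.1775, 0.0753]
eef_rot: [-0.444, 0.55, 0.443, 0.551]
ft_force: [-1.1, 0.2, -7.8]
grip_width: 0.123
```

Run:
```python
from h import *
cap('scene','s4.png');cap('wrist','w4.png')
plan([0.5512,-0.1775,0.041],-0.216)
im=cv2.imread('pics/s4.png'); a=cv2.resize(im[200:350,290:450],(640,600),interpolation=cv2.INTER_CUBIC)
cv2.imwrite('pics/s4c.png',a)
```

```text
t 5.95 pos [ 0.5513 -0.1776  0.075 ] j [-0.3116  0.4204 -0.1621  0.986   0.     -0.0963] F [ 0.5519 -0.0709 -5.308 ] w 0.12294497062644259
tool x,y,z cols
 [[ 0.0021 -0.9769  0.2136]
 [-0.0007  0.2136  0.9769]
 [-1.     -0.0022 -0.0002]]
delta tool [0.034  0.0002 0.    ] turn 0.0007206862685682491
```

View pics/s4c.png

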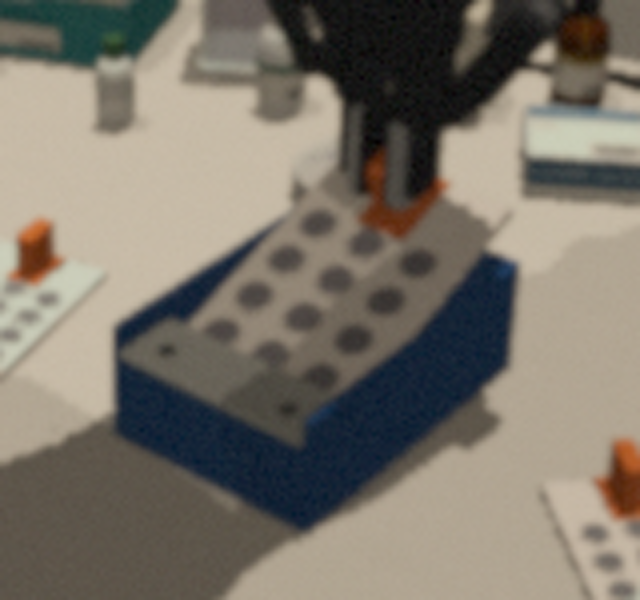

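View pics/w4.png

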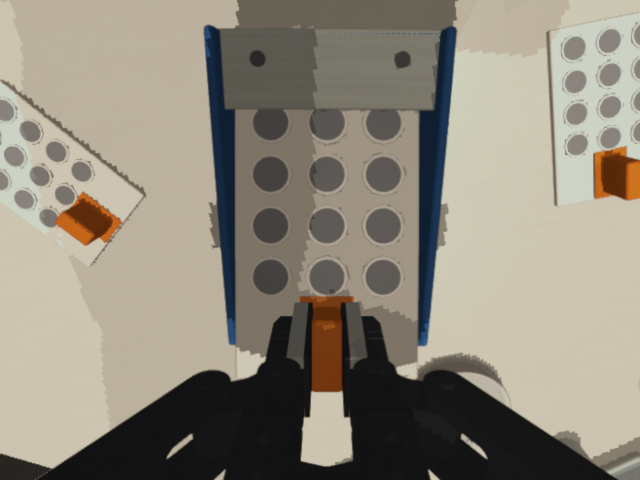

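Call:
{"api": "arm_command", "payload": {"plan": "1 -0.005 0 0 0; 1 -0.001 -0.005 0 0; 1 -0.002 -0.006 0 0; 1 -0.002 -0.006 0 0; 1 -0.002 -0.006 0 0; 1 -0.002 -0.006 0 0; 1 -0.002 -0.006 0 0; 1 -0.002 -0.006 0 0"}}

```text
t: 6.75
position: [0.591, -0.1862, 0.0925]
eef_rot: [-0.443, 0.551, 0.443, 0.551]
ft_force: [-0.4, -0.1, -2.2]
grip_width: 0.116
```

Run:
```python
from h import *
cap('scene','s5.png');cap('wrist','w5.png')
plan([0.5512,-0.1775,0.2],-0.216)
im=cv2.imread('pics/s5.png'); a=cv2.resize(im[200:350,290:450],(640,600),interpolation=cv2.INTER_CUBIC)
cv2.imwrite('pics/s5c.png',a)
```

```text
t 6.85 pos [ 0.5914 -0.1863  0.0926] j [-0.3051  0.4706 -0.0269  1.0723 -0.0001 -0.0899] F [-0.9173  0.6241 -1.5424] w 0.12170819237830835
tool x,y,z cols
 [[ 0.0009 -0.9769  0.2135]
 [-0.0004  0.2135  0.9769]
 [-1.     -0.001  -0.0002]]
delta tool [-0.1075  0.0411 -0.    ] turn 0.0007952703686575635
```

View pics/s5c.png

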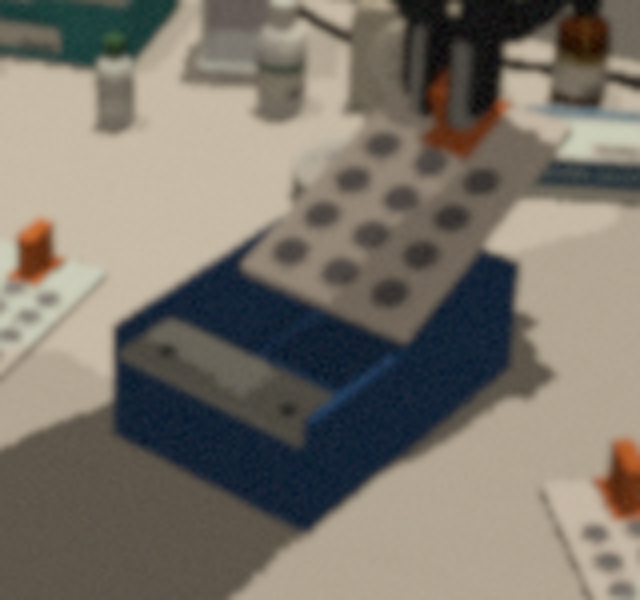

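View pics/w5.png

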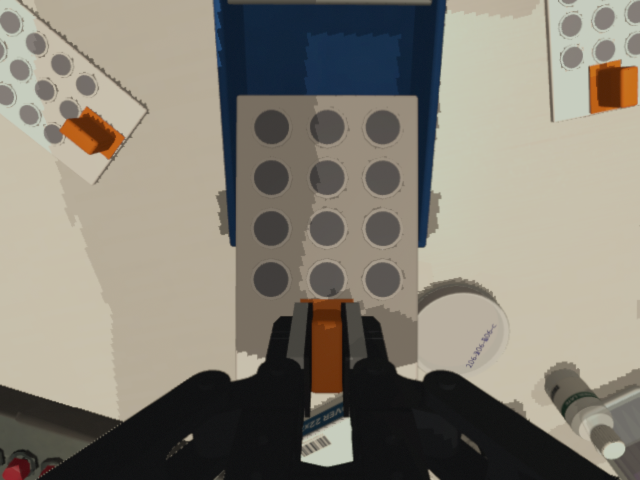

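Call:
{"api": "arm_command", "payload": {"plan": "1 -0.01 0 0 0; 1 -0.015 0 0 0; 1 -0.015 0 0 0; 1 -0.015 0 0 0; 1 -0.015 0 0 0; 1 -0.015 0 0 0; 1 -0.01 0 0 0; 1 -0.005 0 0 0"}}

```text
t: 7.65
position: [0.5905, -0.1861, 0.1937]
eef_rot: [-0.444, 0.551, 0.443, 0.551]
ft_force: [0.5, 0.7, -1.6]
grip_width: 0.119
```

Run:
```python
from h import *
cp=lambda a,b:(a/5+110-.4,b/5+190-.4)
A=unproj('top',cp(230,60),.0677);B=unproj('top',cp(546,71),.0677)
d=(A-B);print(A,B,np.linalg.norm(d),'yaw',np.arctan2(-d[0],d[1]))
C=unproj('top',cp(222,474),.030);D=unproj('top',cp(543,490),.030);d=C-D
print(C,D,np.linalg.norm(d),'yaw',np.arctan2(-d[0],d[1]))
yaw=np.arctan2(-(A-B)[0],(A-B)[1]);u=np.array([np.cos(yaw),np.sin(yaw)])
print('seat',((A+B)/2)[:2]-.0799*u)
cap('scene','s6.png');cap('top','t6.png')
for cam in('top','scene'):
  for q in('stand_seat','stand'):
    for d in r.tip_of(cam,q)[:2]: print(cam,q,round(d['confidence'],2),w(cam,d['position']))
plan([0.565,0.19,0.2],yaw)
```

```text
[0.6058 0.264  0.0677] [0.6033 0.153  0.0677] 0.11100814593441163 yaw -0.022536798652177847
[0.4664 0.2681 0.03  ] [0.4639 0.1539 0.03  ] 0.11424217612624658 yaw -0.02224216329455612
seat [0.5247 0.2103]
top stand_seat 0.7 [0.5213 0.2103 0.0365]
top stand_seat 0.63 [0.533  0.2096 0.0017]
top stand 0.79 [0.5323 0.2114 0.0015]
scene stand_seat 0.94 [0.5278 0.2152 0.0365]
scene stand 0.72 [ 0.5385  0.2115 -0.0007]
t 7.95 pos [ 0.59   -0.1859  0.1915] j [-0.3052  0.4148  0.1442  1.3015 -0.0001 -0.0899] F [ 1.1655 -1.2439 -1.4849] w 0.11634273689898737
tool x,y,z cols
 [[-0.0013 -0.9769  0.2136]
 [ 0.0003  0.2136  0.9769]
 [-1.      0.0014  0.    ]]
delta tool [-0.0083  0.1047  0.3619] turn -0.1927291242816611
```

```bash
cat > pnp.py <<'E'
from h import *
def tilepose(f,C,corn):
    """C: approx well px, dict order rows (plain->grip) x cols; corn plain end px (img left,img right). returns tile pose in TCP frame"""
    im=cv2.imread(f); g=cv2.cvtColor(im,cv2.COLOR_BGR2GRAY)
    px=[];ob=[]
    for i,row in enumerate(C):
        for j,c in enumerate(row):
            if i==3 and j==1: continue
            p=g[c[1]-25:c[1]+26,c[0]-25:c[0]+26]
            # ellipse via flood fill from the centre after blur
            b=cv2.GaussianBlur(p,(5,5),0); m=np.zeros((53,53),np.uint8)
            cv2.floodFill(b.copy(),m,(25,25),255,9,9,cv2.FLOODFILL_FIXED_RANGE|cv2.FLOODFILL_MASK_ONLY|(1<<8))
            ys,xs=np.nonzero(m[1:-1,1:-1]); hull=cv2.convexHull(np.c_[xs,ys].astype(np.float32)); M=cv2.moments(hull)
            px.append([M['m10']/M['m00']+c[0]-25,M['m01']/M['m00']+c[1]-25])
            ob.append([i,j])
    return np.array(px),np.array(ob)
if __name__=='__main__':
    C=[[(271,127),(327,128),(382,128)],[(270,178),(327,178),(382,178)],[(270,228),(327,228),(382,228)],[(270,279),(327,278),(382,279)]]
    px,ob=tilepose('pics/w5.png',C,None); print(np.c_[ob,px])
E
python3 pnp.py
python3 - <<'E'
import cv2
im=cv2.imread('pics/w5.png'); cv2.imwrite('pics/w5c.png',cv2.resize(im[85:285,225:430],None,fx=2.9,fy=2.9,interpolation=cv2.INTER_CUBIC))
E
```

```text
[[  0.       0.     271.1485 126.5292]
 [  0.       1.     326.5671 126.5583]
 [  0.       2.     382.3701 126.6367]
 [  1.       0.     270.8269 177.1533]
 [  1.       1.     326.92   177.3028]
 [  1.       2.     382.4624 177.3505]
 [  2.       0.     270.5839 227.9966]
 [  2.       1.     326.421  228.1804]
 [  2.       2.     382.3963 228.2818]
 [  3.       0.     270.4649 279.0383]
 [  3.       2.     382.4507 279.3546]]
```

View pics/w5c.png

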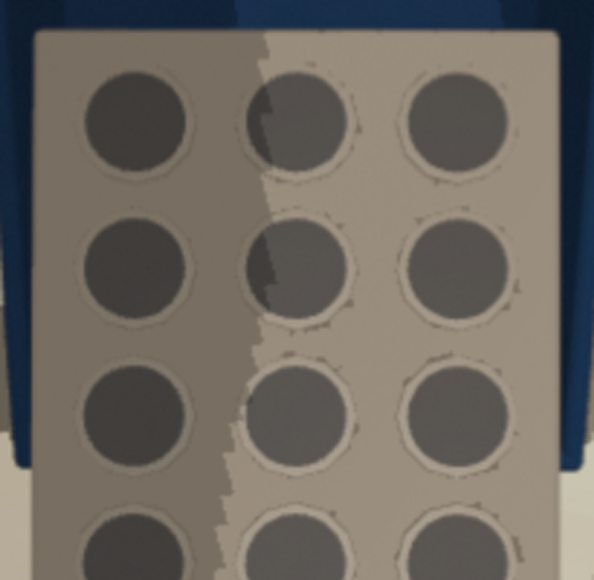

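```bash
cat >> pnp.py <<'E'
def solve(px,ob,corn,dxr=.0213,dyc=.0235,x0=-.047,Tcw=None):
    # left in image = tile -y? image right = world +y side (tool z) ; tile y=+z tool -> right
    O=[[x0+i*dxr,(j-1)*dyc,.006] for i,j in ob]; O+=[[-.06,-.038,.006],[-.06,.038,.006]]
    P=np.vstack([px,corn]); c=r.get_calibration('wrist'); f=240/np.tan(np.radians(c['fov_y'])/2)
    K=np.array([[f,0,c['cx']],[0,f,c['cy']],[0,0,1]])
    ok,rv,tv=cv2.solvePnP(np.array(O),P,K,np.array([c['k1'],0,0,0]))
    e,_=cv2.projectPoints(np.array(O),rv,tv,K,np.array([c['k1'],0,0,0])); print('rms px',np.sqrt(((e[:,0]-P)**2).sum(1).mean()))
    T=np.eye(4);T[:3,:3]=cv2.Rodrigues(rv)[0];T[:3,3]=tv[:,0]; T=np.diag([1,-1,-1,1])@T
    W=np.linalg.inv(np.array(c['camera_from_world']))@T   # tile(underside origin) in world now (grip-fixed)
    s=r.read_state(); M=np.eye(4);M[:3,:3]=R.from_quat(s['eef_rot']).as_matrix();M[:3,3]=s['position']
    X=np.linalg.inv(M)@W
    x=W[:3,0]; print('tile x in world',x,'tilt deg',np.degrees(np.arcsin(x[2])),'yaw',np.arctan2(x[1],x[0]),'roll',np.degrees(np.arcsin(W[2,1])))
    print('tile in tool: pos',X[:3,3],'xaxis',X[:3,0]); return X,W,M
if __name__=='__main__':
    X,W,M=solve(px,ob,np.array([[236.4,95.4],[417.5,95.6]])); np.save('X.npy',X)
E
python3 pnp.py
```

```text
[[  0.       0.     271.1485 126.5292]
 [  0.       1.     326.5671 126.5583]
 [  0.       2.     382.3701 126.6367]
 [  1.       0.     270.8269 177.1533]
 [  1.       1.     326.92   177.3028]
 [  1.       2.     382.4624 177.3505]
 [  2.       0.     270.5839 227.9966]
 [  2.       1.     326.421  228.1804]
 [  2.       2.     382.3963 228.2818]
 [  3.       0.     270.4649 279.0383]
 [  3.       2.     382.4507 279.3546]]
rms px 0.28656973358126125
tile x in world [ 0.9262 -0.2059  0.316 ] tilt deg 18.418545011317526 yaw -0.21873178088837394 roll 0.3069161098977193
tile in tool: pos [0.032  0.0244 0.0002] xaxis [-0.3172 -0.9483 -0.0033]
```

Call:
{"api": "arm_command", "payload": {"plan": "1 0 0.004 0.013 0; 1 0 0.0083 0.027 0; 1 0 0.0083 0.027 0; 1 0 0.0083 0.027 0; 1 0 0.0083 0.027 0; 1 0 0.0083 0.027 0; 1 0 0.0083 0.027 0; 1 0 0.0083 0.027 0"}}

```text
t: 8.75
position: [0.5721, 0.0264, 0.192]
eef_rot: [-0.443, 0.551, 0.444, 0.551]
ft_force: [0.4, 0.2, -1.5]
grip_width: 0.125
```

Call:
{"api": "arm_command", "payload": {"plan": "1 0 0.0083 0.027 0; 1 0 0.0083 0.027 0; 1 0 0.0083 0.027 0; 1 0 0.0083 0.027 0; 1 0 0.0083 0.027 0; 1 0 0.0083 0.027 0; 1 0 0.0046 0.0153 -0.097; 1 0 0 0 -0.097"}}

```text
t: 9.55
position: [0.5565, 0.2122, 0.1918]
eef_rot: [-0.496, 0.504, 0.497, 0.504]
ft_force: [0.1, -0.4, -0.8]
grip_width: 0.12
```

Run:
```python
from h import *
cap('wrist','w7.png');cap('scene','s7.png')
for d in r.tip_of('wrist','stand_seat')[:2]: print(round(d['confidence'],2),w('wrist',d['position']))
plan([0.5571,0.2096,0.11],-0.022)
```

```text
t 9.7 pos [0.5569 0.21   0.192 ] j [ 0.3606  0.3738  0.0809  1.2788 -0.      0.3831] F [-0.2049 -0.1444 -1.4646] w 0.12110655219639639
tool x,y,z cols
 [[-0.0008 -0.9997  0.0224]
 [-0.0003  0.0224  0.9997]
 [-1.      0.0007 -0.0003]]
delta tool [ 0.082  -0.0003 -0.0004] turn -0.0004311710073845454
```

View pics/w7.png

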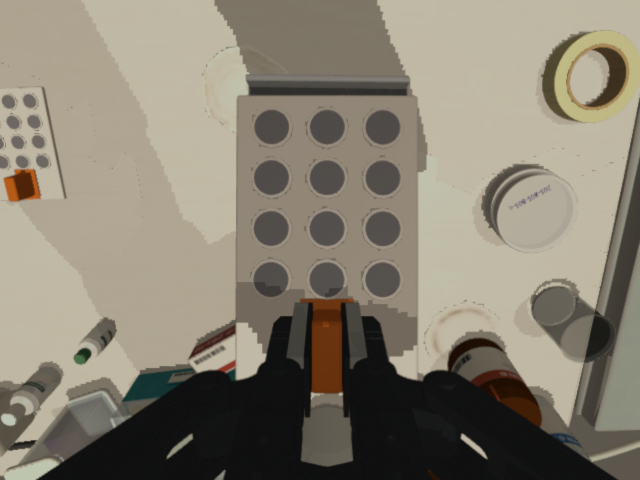

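View pics/s7.png

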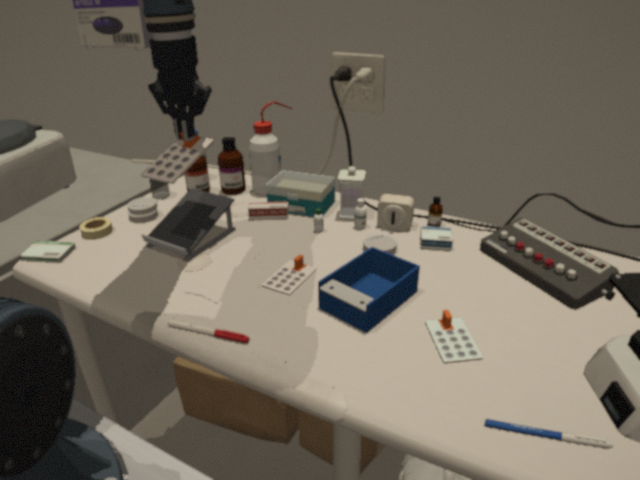

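Run:
```python
import cv2
im=cv2.imread('pics/w7.png'); cv2.imwrite('pics/w7c.png',cv2.resize(im[65:125,230:430],None,fx=4,fy=4,interpolation=cv2.INTER_CUBIC))
```

```text
(no output)
```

View pics/w7c.png

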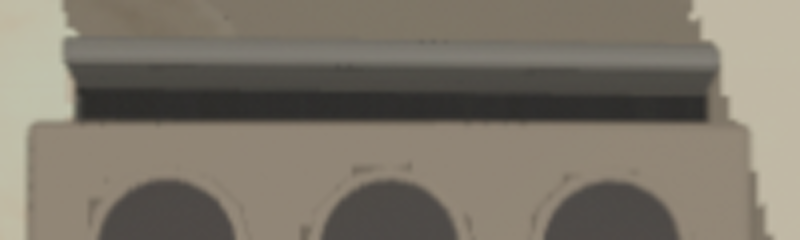

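Run:
```python
from h import *
cp=lambda a,b:(a/4+230-.4,b/4+65-.4)
for a,b,z in(((70,64),(716,69),.0294),((77,88),(707,95),.0181)):
    A=unproj('wrist',cp(*a),z);B=unproj('wrist',cp(*b),z);d=B-A
    print(A,B,np.linalg.norm(d),'mid',(A+B)/2,'yaw',np.arctan2(-d[0],d[1]))
X=np.load('X.npy');s=r.read_state();M=R.from_quat(s['eef_rot']).as_matrix()
for p in((-.06,0,0),(0,0,0)): print('tile pt',M@(X[:3,:3]@np.array(p)+X[:3,3])+s['position'])
```

```text
[0.4642 0.1589 0.0294] [0.4675 0.2679 0.0294] 0.10910051662932975 mid [0.4658 0.2134 0.0294] yaw -0.030619769950696835
[0.4679 0.1578 0.0181] [0.4717 0.2685 0.0181] 0.11080934129008078 mid [0.4698 0.2132 0.0181] yaw -0.0338663804461743
tile pt [0.4756 0.2122 0.141 ]
tile pt [0.5325 0.2107 0.16  ]
```

Call:
{"api": "arm_command", "payload": {"plan": "1 0.01 0 0.001 0.005; 1 0.018 0 0 0; 1 0.02 0 0 0; 1 0.02 0 0 0; 1 0.018 0 0 0; 1 0.012 0 0 0; 1 0.006 0 0 0; 1 0 0 0 0"}}

```text
t: 10.5
position: [0.5572, 0.2101, 0.0876]
eef_rot: [-0.493, 0.507, 0.493, 0.506]
ft_force: [0.6, 0.1, -1.0]
grip_width: 0.125
```

Run:
```python
from h import *
im=cap('wrist','w8.png');cap('scene','s8.png')
cv2.imwrite('pics/w8c.png',cv2.resize(im[40:190,220:430,::-1],None,fx=3.5,fy=3.5,interpolation=cv2.INTER_CUBIC))
im=cv2.imread('pics/s8.png');cv2.imwrite('pics/s8c.png',cv2.resize(im[130:270,120:270],None,fx=4.2,fy=4.2,interpolation=cv2.INTER_CUBIC))
plan([0.5571,0.2096,0.11],-0.03)
```

```text
t 10.6 pos [0.558  0.2104 0.0888] j [ 0.3607  0.4363 -0.0957  1.038  -0.0001  0.3876] F [ 0.0071 -0.0349 -0.7443] w 0.12369960949912909
tool x,y,z cols
 [[ 0.0007 -0.9996  0.0269]
 [ 0.0002  0.0269  0.9996]
 [-1.     -0.0007  0.0002]]
delta tool [-0.0212  0.0008 -0.0009] turn 0.0031247234541433855
```

View pics/w8c.png

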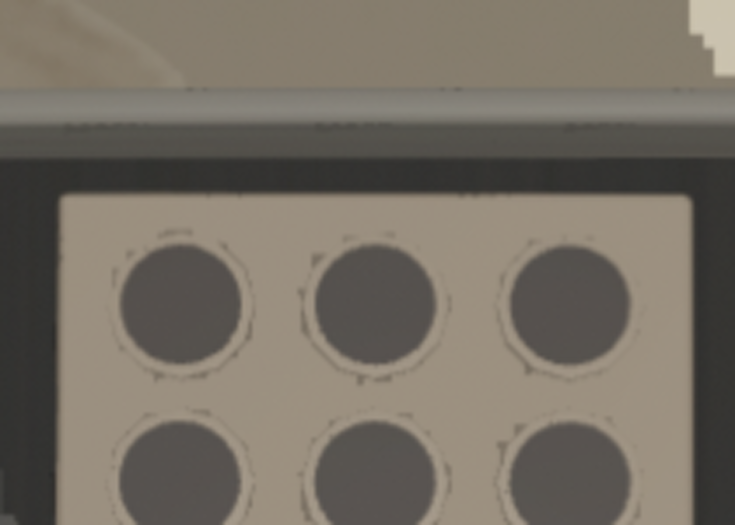

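View pics/s8c.png

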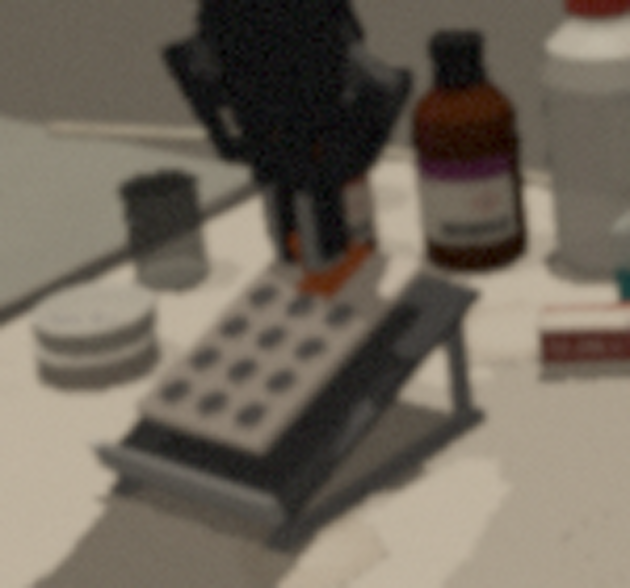

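View pics/w8.png

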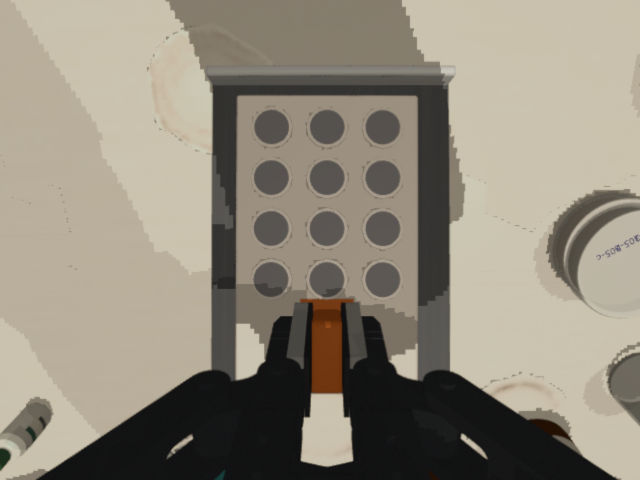

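Call:
{"api": "arm_command", "payload": {"plan": "1 0.004 0 0.001 0; 1 0.003 0 0.001 0; 1 0.002 0 0 0; 1 0.002 0 0 0; 1 0.001 0 0 0; 1 0.001 0 0 0; 1 0 0 0 0; 1 0 0 0 0"}}

```text
t: 11.4
position: [0.5577, 0.2124, 0.0753]
eef_rot: [-0.493, 0.507, 0.493, 0.507]
ft_force: [-0.2, -0.1, -0.5]
grip_width: 0.121
```

Run:
```python
from h import *
im=cap('wrist','w9.png');cap('scene','s9.png')
cv2.imwrite('pics/w9c.png',im[40:400,180:480,::-1])
im=cv2.imread('pics/s9.png');cv2.imwrite('pics/s9c.png',cv2.resize(im[130:270,120:270],None,fx=4.2,fy=4.2,interpolation=cv2.INTER_CUBIC))
plan([0.5571,0.2096,0.11],-0.03); print(r.get_calibration('wrist')['cx'])
```

```text
t 11.5 pos [0.5577 0.2124 0.0754] j [ 0.3639  0.4484 -0.1135  1.0088 -0.0001  0.3902] F [-0.8002 -1.0614 -1.7455] w 0.12352441071077236
tool x,y,z cols
 [[ 0.0001 -0.9997  0.0263]
 [-0.0001  0.0263  0.9997]
 [-1.     -0.0001 -0.0001]]
delta tool [-0.0346  0.0005 -0.0028] turn 0.0036954810923857107
326.41124223986964
```

View pics/w9c.png

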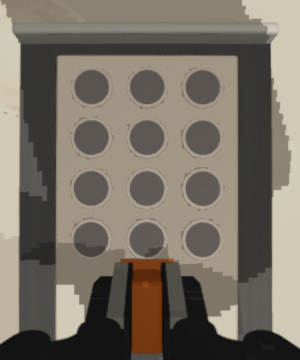

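View pics/s9c.png

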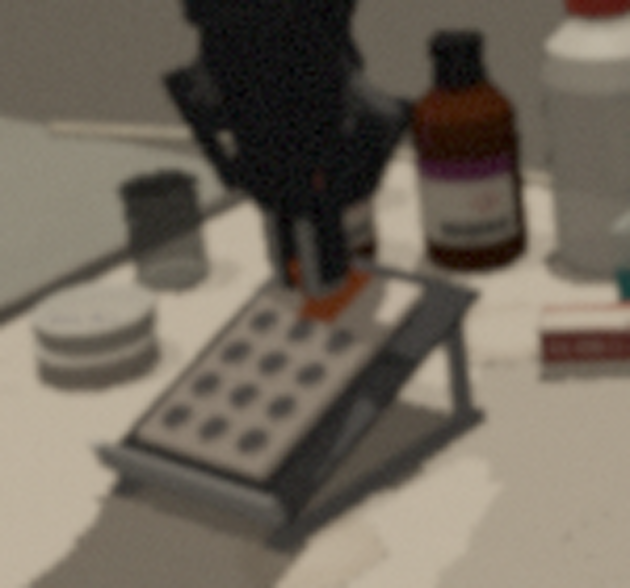

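Call:
{"api": "arm_command", "payload": {"plan": "1 0.001 0 -0.0005 0; 1 0.001 0 0 0; 1 0.001 0 0 0; 1 0.001 0 0 0; 1 0 0 0 0; 1 0 0 0 0; 1 0 0 0 0; 1 0 0 0 0"}}

```text
t: 12.3
position: [0.5577, 0.2119, 0.0714]
eef_rot: [-0.493, 0.507, 0.493, 0.507]
ft_force: [-1.5, -0.4, -1.2]
grip_width: 0.121
```

Run:
```python
from h import *
plan([0.5571,0.2096,0.11],-0.03)
```

```text
t 12.3 pos [0.5577 0.2119 0.0714] j [ 0.3632  0.4515 -0.1197  0.9995 -0.0001  0.3895] F [-1.5368 -0.354  -1.2099] w 0.12067705085478736
tool x,y,z cols
 [[ 0.0001 -0.9997  0.0263]
 [-0.      0.0263  0.9997]
 [-1.     -0.0001 -0.    ]]
delta tool [-0.0386  0.0005 -0.0023] turn 0.003722825439404165
```

No contact yet, so I'll go on in small steps.

Call:
{"api": "arm_command", "payload": {"plan": "1 0.001 0 0 0; 1 0.001 0 0 0; 1 0.001 0 0 0; 1 0 0 0 0; 1 0 0 0 0; 1 0 0 0 0; 1 0 0 0 0; 1 0 0 0 0"}}

```text
t: 13.1
position: [0.5577, 0.2119, 0.0704]
eef_rot: [-0.494, 0.506, 0.493, 0.507]
ft_force: [-7.5, -2.5, 18.6]
grip_width: 0.124
```

Run:
```python
from h import *
im=cap('wrist','w10.png');cap('scene','s10.png')
cv2.imwrite('pics/w10c.png',cv2.resize(im[40:190,180:480,::-1],None,fx=2.6,fy=2.6,interpolation=cv2.INTER_CUBIC))
im=cv2.imread('pics/s10.png');cv2.imwrite('pics/s10c.png',cv2.resize(im[130:270,120:270],None,fx=4.2,fy=4.2,interpolation=cv2.INTER_CUBIC))
plan([0.5571,0.2096,0.11],-0.03)
```

```text
t 13.2 pos [0.5577 0.2119 0.0704] j [ 0.3632  0.4513 -0.1229  0.995  -0.0001  0.3894] F [-7.1313 -2.0321 18.8788] w 0.12514159380640474
tool x,y,z cols
 [[ 0.0016 -0.9997  0.0262]
 [ 0.0005  0.0262  0.9997]
 [-1.     -0.0016  0.0005]]
delta tool [-0.0396  0.0005 -0.0023] turn 0.0037545111411803056
```

View pics/w10c.png

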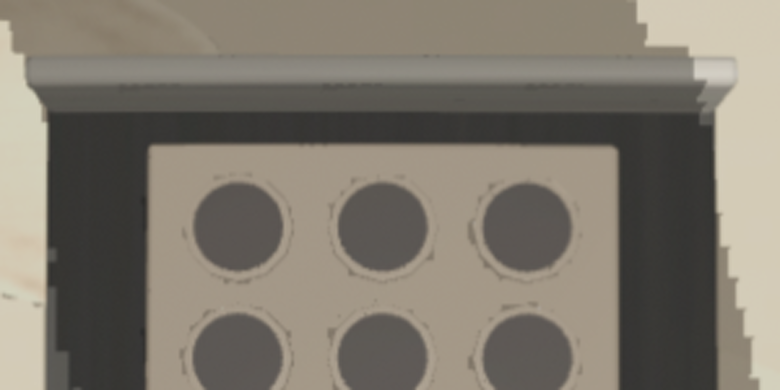

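View pics/s10c.png

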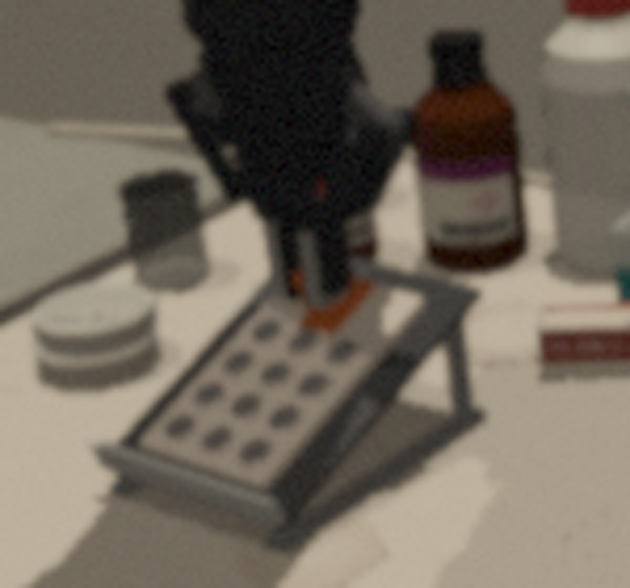

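Call:
{"api": "arm_command", "payload": {"plan": "1 -0.0008 0 0 0; 1 0.0003 0.0009 0 0; 1 0.0003 0.0009 0 0; 1 0.0003 0.0009 0 0; 1 0.0003 0.0009 0 0; 1 0.0003 0.0009 0 0; 1 0.0003 0.0009 0 0; 1 0 0 0 0"}}

```text
t: 14.0
position: [0.5544, 0.2125, 0.0692]
eef_rot: [-0.494, 0.505, 0.492, 0.508]
ft_force: [1.9, -0.6, 9.4]
grip_width: 0.123
```

Run:
```python
from h import *
im=cap('wrist','w11.png')
cv2.imwrite('pics/w11c.png',cv2.resize(im[40:190,180:480,::-1],None,fx=2.6,fy=2.6,interpolation=cv2.INTER_CUBIC))
plan([0.5571,0.2096,0.11],-0.03)
```

```text
t 14.05 pos [0.5544 0.2126 0.0692] j [ 0.3665  0.4456 -0.1361  0.9841 -0.0005  0.3929] F [ 1.7115 -0.0697 10.4282] w 0.12004505443711279
tool x,y,z cols
 [[ 0.0049 -0.9996  0.0265]
 [ 0.0013  0.0265  0.9996]
 [-1.     -0.0048  0.0014]]
delta tool [-0.0408 -0.003  -0.0028] turn 0.0035317700018495657
```

View pics/w11c.png

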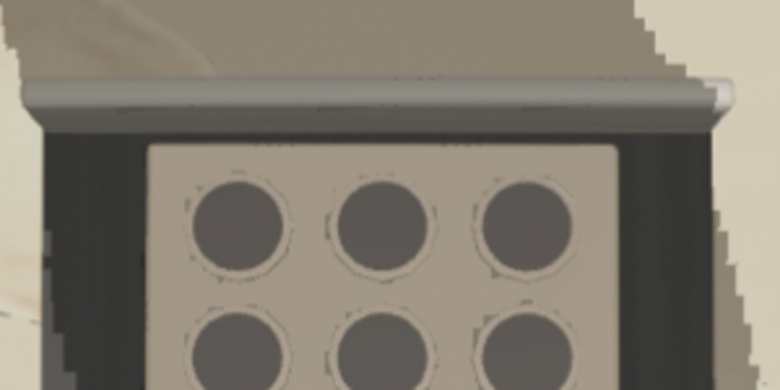

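Call:
{"api": "arm_command", "payload": {"plan": "1 0 0.001 -0.0003 0; 1 0.0002 0.001 -0.0003 0; 1 0.0003 0.001 -0.0002 0; 1 0.0003 0.001 0 0; 1 0.0003 0.001 0 0; 1 0 0 0 0; 1 0 0 0 0; 1 0 0 0 0"}}

```text
t: 14.85
position: [0.5509, 0.2121, 0.068]
eef_rot: [-0.495, 0.504, 0.492, 0.509]
ft_force: [9.1, 1.4, 5.7]
grip_width: 0.12
```

Run:
```python
from h import *
im=cap('wrist','w12.png')
cv2.imwrite('pics/w12c.png',cv2.resize(im[40:190,180:480,::-1],None,fx=2.6,fy=2.6,interpolation=cv2.INTER_CUBIC))
plan([0.5571,0.2096,0.11],-0.03)
```

```text
t 14.9 pos [0.5509 0.2122 0.068 ] j [ 0.3682  0.4399 -0.1494  0.974  -0.0012  0.3948] F [9.4793 0.2981 5.2069] w 0.12301313318910005
tool x,y,z cols
 [[ 0.0074 -0.9996  0.0266]
 [ 0.0016  0.0266  0.9996]
 [-1.     -0.0073  0.0018]]
delta tool [-0.042  -0.0066 -0.0023] turn 0.003386527054247912
```

View pics/w12c.png

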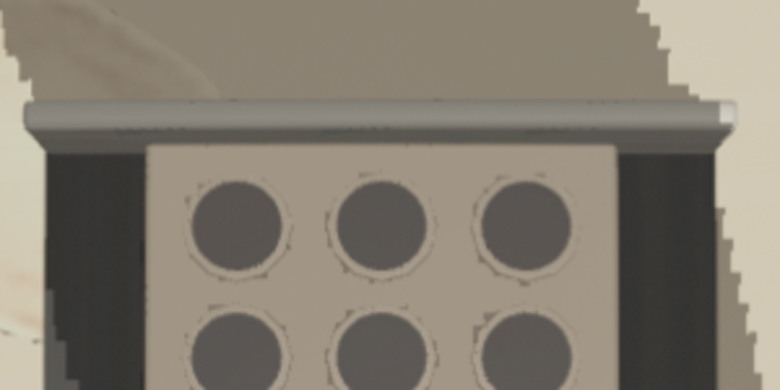

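Call:
{"api": "arm_command", "payload": {"plan": "1 0.0003 0.001 0 0; 1 0.0003 0.001 0 0; 1 0 0 0 0; 1 0 0 0 0; 1 0 0 0 0; 1 0 0 0 0; 1 0 0 0 0; 1 0 0 0 0"}}

```text
t: 15.7
position: [0.5507, 0.2122, 0.0683]
eef_rot: [-0.495, 0.504, 0.491, 0.51]
ft_force: [13.6, -1.2, 7.3]
grip_width: 0.125
```

Run:
```python
from h import *
im=cap('wrist','w13.png')
cv2.imwrite('pics/w13c.png',cv2.resize(im[40:190,180:480,::-1],None,fx=2.6,fy=2.6,interpolation=cv2.INTER_CUBIC))
plan([0.5571,0.2096,0.11],-0.03)
```

```text
t 15.75 pos [0.5507 0.2123 0.0683] j [ 0.3691  0.4371 -0.1534  0.9694 -0.0024  0.3962] F [13.2622 -1.5984  7.7433] w 0.12258255270804573
tool x,y,z cols
 [[ 0.011  -0.9996  0.0271]
 [ 0.0017  0.0271  0.9996]
 [-0.9999 -0.011   0.002 ]]
delta tool [-0.0417 -0.0069 -0.0024] turn 0.002906381314203399
```

View pics/w13c.png

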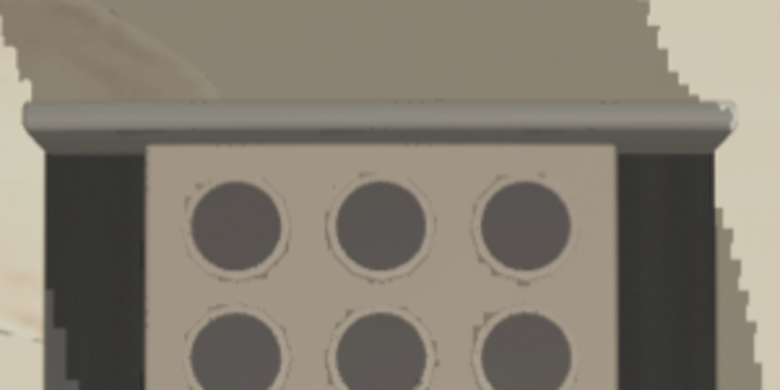

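Call:
{"api": "arm_command", "payload": {"plan": "1 0 -0.0008 0 0; 1 0 0 0 0; 0.85 0 0 0 0; 0.8 0 0 0 0; 0.7 0 0 0 0; 0.6 0 0 0 0; 0.5 0 0 0 0; 0.5 0 0 0 0"}}

```text
t: 16.55
position: [0.5458, 0.2114, 0.0654]
eef_rot: [-0.493, 0.507, 0.493, 0.506]
ft_force: [0.3, 0.3, -1.0]
grip_width: 0.5
```

Run:
```python
from h import *
im=cap('wrist','w14.png')
plan([0.5571,0.2096,0.11],-0.03)
```

```text
t 16.6 pos [0.5459 0.2114 0.0655] j [ 0.3695  0.4399 -0.1567  0.9745 -0.0001  0.3957] F [-0.73   -0.3692 -0.0108] w 0.5017437592422147
tool x,y,z cols
 [[-0.0003 -0.9997  0.0262]
 [-0.0002  0.0262  0.9997]
 [-1.      0.0003 -0.0002]]
delta tool [-0.0445 -0.0112 -0.0015] turn 0.00378842792539813
```

View pics/w14.png

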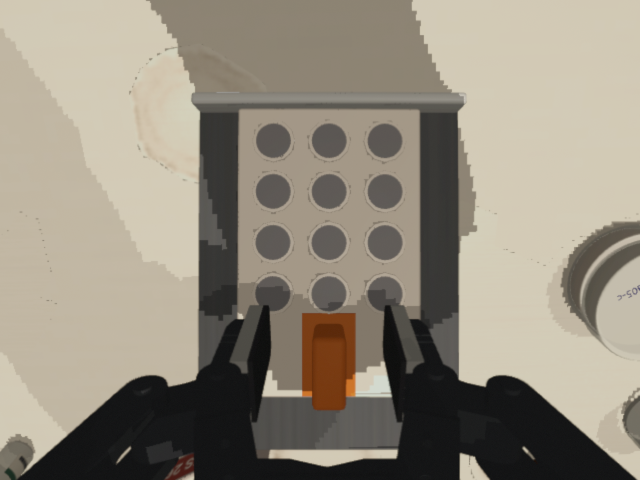

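Released, and the block is free on both sides. I'll retreat straight up and check.

Call:
{"api": "arm_command", "payload": {"plan": "0.4 -0.01 0 0 0; 0.4 -0.015 0 0 0; 0.4 -0.02 0 0 0; 0.4 -0.02 0 0 0; 0.4 -0.02 0 0 0; 0.4 -0.02 0 0 0; 0.4 -0.02 0 0 0; 0.4 -0.005 0 0 0"}}

```text
t: 17.4
position: [0.547, 0.2118, 0.1985]
eef_rot: [-0.494, 0.505, 0.493, 0.508]
ft_force: [0.2, 0.5, 0.0]
grip_width: 0.6
```

Run:
```python
from h import *
im=cap('wrist','w15.png');cap('scene','s15.png');t=cap('top','t15.png')
a=cv2.resize(cv2.imread('pics/s15.png')[150:270,120:270],(500,400),interpolation=cv2.INTER_CUBIC)
cv2.imwrite('pics/f15.png',np.hstack([a,cv2.resize(t[190:310,130:250,::-1],(300,400))[:, :300]]))
```

```text
(no output)
```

View pics/w15.png

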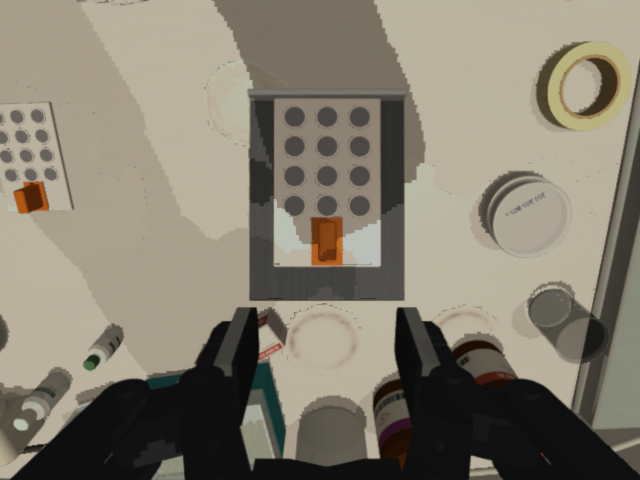

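View pics/f15.png

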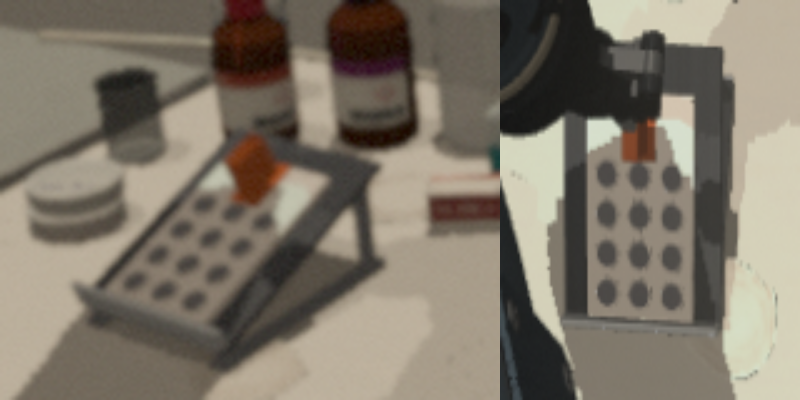

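Run:
```python
import cv2
im=cv2.imread('pics/w15.png'); cv2.imwrite('pics/w15c.png',cv2.resize(im[80:140,235:420],None,fx=4.3,fy=4.3,interpolation=cv2.INTER_CUBIC))
```

```text
(no output)
```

View pics/w15c.png

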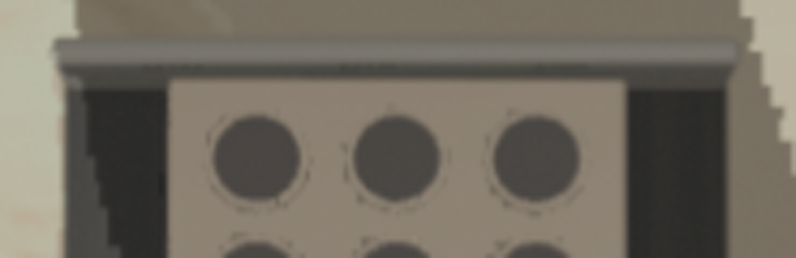

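Run:
```python
from h import *
print(r.close_job(), r.read_state()['t'])
```

```text
the job is handed in; nothing more can be done
the job is handed in; nothing more can be done
```

The largest tile, the one in the blue bin, is now on the reading stand, wells up and let go. I tilted it about the keeper by lifting its orange grip, drew its plain end clear, carried it over and slid it down the slope against the ledge. I handed the job in at about 17.6 s of the 42 s allowed.

**Last checks:**
- **Position:** the wrist picture after release shows the tile centred to within about 1 px (under 1 mm) and parallel to the ledge. Its plain end touches the ledge, with no visible gap.
- **Lie and clearance:** in the scene picture it looks flat on the panel, and the gripper is clear above it.
- **Forces:** the highest force reading I saw was about 20 N, while setting the tile down.
- **Bystanders:** I did not go near the vial, bottle, slide pack or petri dish. I did not measure their positions again at the end.

**Disagreements:**
- **Grip position:** the networks put the tile's grip about 5 mm off, and my first yaw from them was about 4° off. I used the fit to the wells and edges instead, and the grasp bore it out.
- **Sliding down the slope:** the arm moved less than commanded on the first push, so I repeated it until the ledge stopped the tile.

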